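# Put the bench kit back in its fitted holders

### The arm

A 6-joint arm with a two-finger parallel gripper is mounted at the origin on a cart in front of the work surface, level with it; the furniture and walls round the work are solid. World frame = base frame: x ahead of the robot, y to its left, z up, the work surface at z = 0. Lengths are in m, angles in rad, forces in N, time in s.
With the tool pointing down it reaches from about 0.4 to 0.825 m from the base axis. Payload 7 kg.
Tool frame: the origin (TCP) lies between the finger pads; the fingertips stand 22 mm ahead of it and the grasp point (between the pads) lies 3 mm ahead of it (manip.finger_overhang is the distance from the TCP to the fingertips, in m); z points along the fingers, y is the line along which they close (so a half turn about z gives the same grasp; the last joint's range is limited). The gripper opens to 88 mm and grips with 3 to 60 N. Pads are 19 mm wide; open, the fingers measure 130 mm over their backs; the gripper's body (78 mm by 193 mm) begins 47 mm behind the grasp point.
Start: joints at [-0.846, 0.359, 0.012, 0, -1.224, -0.288], TCP at [0.286, -0.612, 0.249] pointing down, gripper open.
Joint ranges: [-3.07, 3.07], [-1.43, 2.12], [-1.02, 1.25], [-3.03, 1.67], [-3.05, -0], [-3.03, 3.03]. Speed limits (rad/s): [2.39, 2.39, 3.01, 3.14, 3.14, 3.14].

### API

Orientations are given as a 3x3 rotation matrix whose columns are the frame's x, y, z axes.
In Python, from bench import manip gives the robot as it stands. The module is installed in compiled form; this text tells all that it offers.
- The arm moves only by the tool move_arm, never from a script. Its argument "deltas" is a list of rows, each an object of numbers: "tx", "ty", "tz": the shift along the world's x, y, z in mm; "rx", "ry", "rz": the turn, a rotation vector about the world's x, y, z in degrees. A call has 1 to 20 rows; each row is the pose to reach, as a shift and turn from the pose commanded when the call began; what a row does not reach only later rows make up. A row lasts 1/12 s, in which the tool goes at most 41.7 mm and 7.16 degrees, less where a joint would pass 70% of its speed; a pose out of reach is approached as far as the arm can. A call with a gripper value outside its range is refused whole. "claw" is the opening, from -1 (shut) to 1 (fully open), set as the call begins (left out, the last holds). The fingers move at their own pace and stop on an object; "grip_force" is the grip in N (left out, the last holds). Time passes only in rows, so rows that repeat a pose let the fingers close. It gives the time, the measured TCP pose, the force, the opening and the grip force at its end, in the units of the state.
- manip.observe(): the state, without advancing time (a new reading comes with each control period).
- manip.get_image(name): name is "scene" or "top" or "wrist"; returns the picture (400x640x3 uint8, red, green, blue); there is no depth.
- manip.calibration(name): a dict with "camera_matrix" (3x3 intrinsics, pixels), "k1" (the pictures are not rectified: a ray, as slopes to the right and down, at radius r is drawn at 1 + k1 r^2 times it, then the intrinsics apply), "xyz" and "attitude" of the camera in the world; the wrist camera has in their place "hand_eye" (4x4, takes a point from camera to tool coordinates, whose origin is the TCP and whose axes are the flange's). Camera axes: x right, y down, z forward; pixel columns grow to the right and rows downward; lengths in m; the calibration is good to about 2 mm. A picture is of the moment at which its call begins: read the wrist's pose just before it. calibration takes no time and is no camera call.
- manip.finish_job(): hands the job in; it is judged then, once.
Trained networks look in the newest picture that a camera, given by its name, has taken for a name from the list of things; names that differ only in an ending like _2 or _b are one class to them, and where a whole thing is asked for, a point or a joint stands for the part that bears it (a point fixed in the world has none). Each returns a list of dicts, best first, with "p" (0 to 1); they miss things now and then, are a little off and sometimes report something else, mostly with a low value. They report only what shows in the picture. A call takes as long as a camera call. They do not tell look-alikes from the thing itself.
- manip.outline_of(target, camera): "mask" (400x640 bool, what is visible of it) and "point" ([column, row] in pixels, amid what is visible of it).
The state is a dict: "t": time; "q": joint angles; "qd": joint speeds; "joint_torque": joint torques, N m; "tool_pos": TCP position; "tool_rot": TCP orientation; "contact_force": force on the tool from outside, world axes, zero at the start; "wrist_torque": the same for the moment, N m; "opening": finger opening in m; "finger_force": force on a finger pad.
Only numpy, scipy, OpenCV 4.12 (cv2) and the standard library are available. Lean on these libraries where they do the work, as an engineer would, in place of code of your own. Each camera call takes 0.05 s, during which the arm holds its last target. There are 200 camera calls.

### The job

Tidy the bench kit: put the black block plane, the pine clamping block, the yellow rubbing pad and the screw jar each into the dark wooden holder made to its shape and size, right way up and lying flat on the holder's floor inside its lips. Keep the jar upright all the way and leave the other tools where they lie.

Things in the scene. Friction and masses are not known exactly. Their poses are not given: they have to be found in the camera images.
- block_plane: Low block plane with black body and brass knob, 52 (x) x 178 (y) x 46 mm high, 0.68 kg, loose, standing on its sole along the far row of the work strip. Origin at the centre of its sole, long axis y, z up. Grip it at mid-length across the flat side cheeks, 52 mm apart along x, which stand from the sole to about 30 mm up. Goes to plane_holder, either way round.
- clamp_block: Pale pine block, 52 (x) x 72 (y) x 22 mm, with a small wooden cleat screwed off-centre on top (33 mm high in all), 0.05 kg, loose. Origin at the centre of its underside, long axis y, z up. Grip across the 52 mm, along x. Goes to block_holder, either way round, cleat up.
- rubbing_pad: Small yellow rubbing pad, a flat bar 26 (x) x 60 (y) x 14 mm, 0.03 kg, loose. Origin at the centre of its underside, long axis y, z up. Grip across the 26 mm, along x. Goes to pad_holder, either way round.
- jar: Round white jar of screws with a grey lid, 60 mm diameter, 73 mm high, 0.16 kg, loose, upright. Origin at the centre of its underside, z up. Grip across the diameter, any direction. Goes to jar_holder.
- plane_holder: Long holder for the block plane: dark wooden board with grey floor, 76 (x) x 202 (y) mm outside, 68 x 194 mm inside the lips. Fixed, upright; origin at the centre of its underside on the bench, z up. Floor 6 mm up; lips 4 mm thick, to 14 mm up, at the four corners only: mid-sides are open for fingers. Long axis y.
- block_holder: Short, wide holder for the pine block: dark wooden board with grey floor, 76 (x) x 96 (y) mm outside, 68 x 88 mm inside the lips. Fixed, upright; origin at the centre of its underside on the bench, z up. Floor 6 mm up; lips 4 mm thick, to 14 mm up, at the four corners only: mid-sides are open for fingers. Long axis y.
- pad_holder: Smallest, narrow holder for the rubbing pad: dark wooden board with grey floor, 50 (x) x 84 (y) mm outside, 42 x 76 mm inside the lips. Fixed, upright; origin at the centre of its underside on the bench, z up. Floor 6 mm up; lips 4 mm thick, to 14 mm up, at the four corners only: mid-sides are open for fingers. Long axis y.
- jar_holder: Round holder for the jar: dark wooden disc with grey floor, 84 mm outside diameter, 76 mm inside the lip. Fixed, upright; origin at the centre of its underside on the bench, z up. Floor 6 mm up; lips 4 mm thick, to 14 mm up all the way round.
- big_plane: Bystander: large grey smoothing plane, 96 x 245 x 60 mm, loose at the left end of the work strip. Origin at the centre of its underside. To be left alone.
- bar_clamp: Bystander: black bar clamp, 87 x 240 x 24 mm, loose in the sunken tool tray behind the work strip. Origin at the centre of its underside. To be left alone.
There are look-alikes about, which are no part of the job. What is shaped like the jar but green is not meant.

How it is judged:
At the end, for the whole second after the job is handed in: Each thing is flat (tilt < 0.08 rad) and at rest on its own holder's floor (underside within 3.5 mm of 6 mm up), centres within 13 mm (jar 12), long axes along the holder's, either way round (plane within 0.2 rad, pine block 0.35, pad 0.4) (horizontal distance between block_plane and plane_holder below 0.013 m and z of block_plane in the frame of plane_holder between 0.003 and 0.0095 m and angle between each of block_plane, clamp_block, rubbing_pad, jar's own z axis and vertical below 0.08 rad and linear speed of each of block_plane, clamp_block, rubbing_pad, jar below 0.02 m/s and angle between the y axis of block_plane and the y axis of plane_holder, either way round below 0.2 rad and horizontal distance between clamp_block and block_holder below 0.013 m and z of clamp_block in the frame of block_holder between 0.003 and 0.0095 m and angle between the y axis of clamp_block and the y axis of block_holder, either way round below 0.35 rad and horizontal distance between rubbing_pad and pad_holder below 0.013 m and z of rubbing_pad in the frame of pad_holder between 0.003 and 0.0095 m and angle between the y axis of rubbing_pad and the y axis of pad_holder, either way round below 0.4 rad and horizontal distance between jar and jar_holder below 0.012 m and z of jar in the frame of jar_holder between 0.003 and 0.0095 m); the robot touches nothing.
It fails at once if the jar is tipped over (angle between jar's own z axis and vertical above 0.6 rad).
It fails at once if the smoothing plane is moved from its place by more than 20 mm (distance of big_plane from where it was at the start of the episode above 0.02 m).
It fails at once if the bar clamp is moved from its place by more than 20 mm (distance of bar_clamp from where it was at the start of the episode above 0.02 m).
It also fails if it takes over 118 s, if anything falls off the work surface, if the arm or the gripper's body presses on something with over 40 N, if the wrist force passes 120 N, or if a joint passes its speed limit or range.

## Working session

There is one attempt and no reset: what is moved stays moved. The work goes in short steps, Python scripts to look and compute and a tool call to move; the robot and the scene stay as the last step left them, time stands still between calls to the robot, and variables do not carry over. Pictures are saved under pics/ and viewed, at most 14 in all, crops included, and the job is handed in when it is done.

Besides the shell and the picture viewer there is one more tool, called after ">>>" as name([rows], argument=value, ...), one row to a line, values as JSON. move_arm: Moves the arm, as the interface text tells. Its arguments: {"type":"object","properties":{"deltas":{"type":"array"},"claw":{"type":"number"},"grip_force":{"type":"number"}},"required":["deltas"]}

```bash
mkdir -p pics; python3 - <<'E'
from bench import manip
import cv2
s=manip.observe();print(s['t'],s['tool_pos'],s['tool_rot'],s['opening'])
for c in('scene','top'):
    cv2.imwrite(f'pics/{c}0.png',manip.get_image(c)[:,:,::-1]);print(c,manip.calibration(c))
print(manip.calibration('wrist'))
E
```

```text
0.0 [ 0.28533617 -0.61122682  0.24761599] [[-9.06172020e-01 -4.22908453e-01 -8.42785963e-04]
 [-4.22909263e-01  9.06170897e-01  1.43563268e-03]
 [ 1.56566916e-04  1.65735216e-03 -9.99998614e-01]] 0.08760662597040589
scene {'camera_matrix': array([[447.92102235,   0.        , 324.17837606],
       [  0.        , 447.92102235, 200.90571021],
       [  0.        ,   0.        ,   1.        ]]), 'k1': -0.015036219848000546, 'xyz': array([-0.15409617,  0.93797099,  1.43357467]), 'attitude': array([[-0.73396056, -0.54010074,  0.41181681],
       [-0.67916982,  0.5787243 , -0.45144938],
       [ 0.00549975, -0.61103959, -0.79158093]])}
top {'camera_matrix': array([[453.72087836,   0.        , 320.40670094],
       [  0.        , 453.72087836, 200.01480106],
       [  0.        ,   0.        ,   1.        ]]), 'k1': -0.0026620534975730064, 'xyz': array([0.48883358, 0.12336581, 1.62505583]), 'attitude': array([[-0.0091119 , -0.99773598,  0.06663253],
       [-0.99994909,  0.00880269, -0.00493268],
       [ 0.00433497, -0.06667409, -0.99776539]])}
{'camera_matrix': array([[346.12497725,   0.        , 320.41498029],
       [  0.        , 346.12497725, 199.81198958],
       [  0.        ,   0.        ,   1.        ]]), 'k1': -0.002279651182868243, 'hand_eye': array([[-7.96718061e-04, -9.66310970e-01, -2.57376134e-01,
         6.96215654e-02],
       [ 9.99999526e-01, -6.25883611e-04, -7.45677081e-04,
         2.75856129e-04],
       [ 5.59468440e-04, -2.57376606e-01,  9.66311011e-01,
        -1.36749711e-01],
       [ 0.00000000e+00,  0.00000000e+00,  0.00000000e+00,
         1.00000000e+00]])}
```

View pics/top0.png

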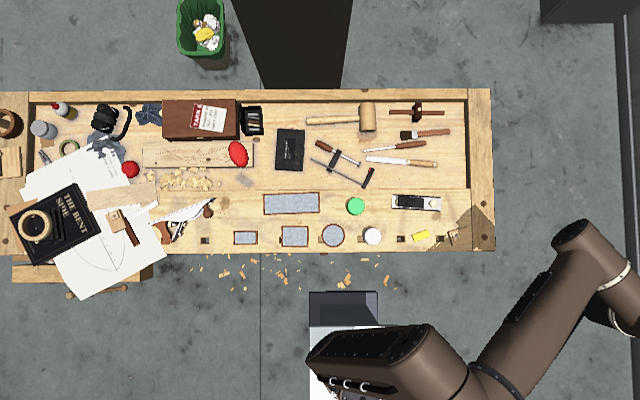

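View pics/scene0.png

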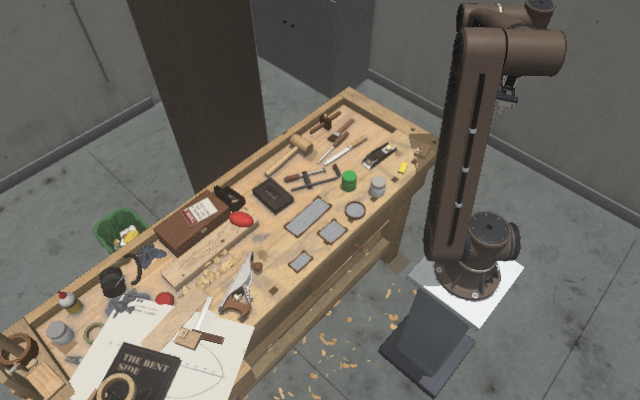

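```bash
cat > h.py <<'E'
from bench import manip
import cv2, numpy as np
def ray(c,px):
    k=manip.calibration(c)
    K=k['camera_matrix'];p=np.atleast_2d(np.float32(px)).reshape(-1,1,2)
    n=cv2.undistortPoints(p,K,np.array([k['k1'],0,0,0,0.]))[:,0]
    d=np.c_[n,np.ones(len(n))]
    if c=='wrist':
        s=manip.observe();H=k['hand_eye'];R=s['tool_rot']@H[:3,:3];o=s['tool_rot']@H[:3,3]+s['tool_pos']
    else: R=np.array(k['attitude']);o=np.array(k['xyz'])
    return o,d@R.T
def world(c,px,z):
    o,d=ray(c,px);return o+d*((z-o[2])/d[:,2:])
def rect(c,mask,z):
    m=mask.astype(np.uint8);n,l,st,_=cv2.connectedComponentsWithStats(m)
    if n<2:return None
    m=(l==1+st[1:,4].argmax()).astype(np.uint8)
    ct=max(cv2.findContours(m,0,1)[0],key=len)[:,0]
    w=world(c,ct,z)[:,:2]
    r=cv2.minAreaRect(np.float32(w*1000));(cx,cy),(a,b),an=r
    if a>b: L,W,ang=a,b,an
    else: L,W,ang=b,a,an+90
    return round(cx),round(cy),'LxW',round(L),round(W),'long-axis deg from x',round((ang)%180,1)
E
python3 - <<'E'
from h import *
Z=dict(block_plane=.03,clamp_block=.022,rubbing_pad=.014,jar=.073,plane_holder=.006,block_holder=.006,pad_holder=.006,jar_holder=.014,big_plane=.03,bar_clamp=0)
for c in('top','scene'):
  for n,z in Z.items():
    for d in manip.outline_of(n,c): print(c,n,round(d['p'],2),np.round(d['point']),int(d['mask'].sum()),rect(c,d['mask'],z))
E
```

```text
top block_plane 0.83 [412. 204.] 784 (584, -221, 'LxW', 177, 59, 'long-axis deg from x', 87.8)
top clamp_block 0.82 [458. 236.] 354 (463, -373, 'LxW', 82, 55, 'long-axis deg from x', 107.7)
top rubbing_pad 0.62 [420. 235.] 127 (465, -240, 'LxW', 61, 29, 'long-axis deg from x', 111.1)
top jar 0.84 [374. 237.] 237 (468, -58, 'LxW', 58, 55, 'long-axis deg from x', 89.1)
top jar 0.48 [355. 206.] 225 (568, -3, 'LxW', 56, 53, 'long-axis deg from x', 134.3)
top block_holder 0.9 [295. 237.] 532 (468, 209, 'LxW', 89, 74, 'long-axis deg from x', 89.5)
top block_holder 0.67 [330. 238.] 406 (470, 72, 'LxW', 78, 75, 'long-axis deg from x', 89.5)
top pad_holder 0.59 [241. 241.] 292 (466, 388, 'LxW', 78, 46, 'long-axis deg from x', 90.0)
top jar_holder 0.7 [332. 239.] 442 (470, 72, 'LxW', 81, 78, 'long-axis deg from x', 179.5)
top big_plane 0.96 [182. 219.] 1134 (525, 587, 'LxW', 239, 96, 'long-axis deg from x', 114.0)
top bar_clamp 0.94 [335. 160.] 553 (726, 40, 'LxW', 234, 86, 'long-axis deg from x', 62.7)
scene block_plane 0.56 [378. 160.] 460 (579, -203, 'LxW', 177, 71, 'long-axis deg from x', 
[... 438 characters left out ...]
6, 'long-axis deg from x', 130.3)
scene plane_holder 0.82 [307. 216.] 817 (585, 218, 'LxW', 204, 80, 'long-axis deg from x', 93.0)
scene block_holder 0.71 [327. 233.] 431 (468, 209, 'LxW', 101, 81, 'long-axis deg from x', 87.4)
scene block_holder 0.55 [356. 209.] 315 (469, 73, 'LxW', 90, 80, 'long-axis deg from x', 131.2)
scene pad_holder 0.76 [298. 260.] 281 (463, 387, 'LxW', 85, 53, 'long-axis deg from x', 90.7)
scene jar_holder 0.7 [354. 207.] 317 (467, 76, 'LxW', 85, 79, 'long-axis deg from x', 131.2)
scene big_plane 0.81 [241. 292.] 1195 (524, 590, 'LxW', 250, 106, 'long-axis deg from x', 111.4)
scene bar_clamp 0.96 [310. 180.] 314 (710, 62, 'LxW', 231, 93, 'long-axis deg from x', 57.6)
```

The top view shows the white jar (373,236), green look-alike (356,206), plane (415,203), pad (420,236) and pine block (about 455,237). The holders are at (292,203), (295,237), (333,236) and (245,238). The scene view agrees. I'll go above the pine block first.

>>> move_arm([
  {"tx":40,"ty":30,"rz":7},
  {"tx":70,"ty":60,"rz":14},
  {"tx":100,"ty":90,"rz":21},
  {"tx":120,"ty":120,"rz":28},
  {"tx":140,"ty":150,"rz":35},
  {"tx":160,"ty":180,"tz":-5,"rz":42},
  {"tx":178,"ty":210,"tz":-10,"rz":49},
  {"tx":178,"ty":238,"tz":-20,"rz":56},
  {"tx":178,"ty":238,"tz":-20,"rz":63},
  {"tx":178,"ty":238,"tz":-20,"rz":70},
  {"tx":178,"ty":238,"tz":-20,"rz":77},
  {"tx":178,"ty":238,"tz":-20,"rz":82},
  {"tx":178,"ty":238,"tz":-20,"rz":82},
  {"tx":178,"ty":238,"tz":-20,"rz":82},
], claw=1, grip_force=15)

```text
invalid input
```

```bash
cat > look.py <<'E'
from h import *
import sys
s=manip.observe();R=s['tool_rot'];print(round(s['t'],2),'TCP mm',np.round(s['tool_pos']*1000,1),'psi',round(np.degrees(np.arctan2(R[1,1],R[0,1]))%360,1),'op',round(s['opening'],4),'F',np.round(s['contact_force'],1))
cv2.imwrite(f'pics/{sys.argv[1]}.png',manip.get_image('wrist')[:,:,::-1])
for a in sys.argv[2:]:
    n,z=a.split('=')
    for d in manip.outline_of(n,'wrist'): print(n,round(d['p'],2),np.round(d['point']),int(d['mask'].sum()),rect('wrist',d['mask'],float(z)))
E
python3 look.py w1 clamp_block=.022 rubbing_pad=.014 block_plane=.03
```

```text
1.1 TCP mm [ 285.5 -611.6  248.6] psi 115.0 op 0.0878 F [ 0.3 -0.2 -0. ]
```

View pics/w1.png

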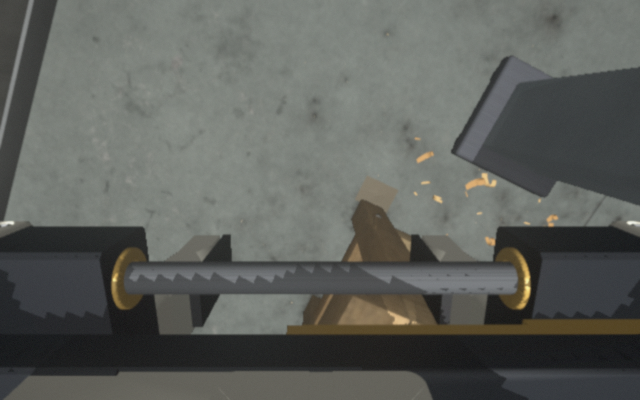

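The move was refused, so this picture shows only the floor from the start pose. I'll give all six keys in every row.

>>> move_arm([
  {"tx":40,"ty":30,"tz":0,"rx":0,"ry":0,"rz":7},
  {"tx":70,"ty":60,"tz":0,"rx":0,"ry":0,"rz":14},
  {"tx":100,"ty":90,"tz":0,"rx":0,"ry":0,"rz":21},
  {"tx":120,"ty":120,"tz":0,"rx":0,"ry":0,"rz":28},
  {"tx":140,"ty":150,"tz":0,"rx":0,"ry":0,"rz":35},
  {"tx":160,"ty":180,"tz":-5,"rx":0,"ry":0,"rz":42},
  {"tx":178,"ty":210,"tz":-10,"rx":0,"ry":0,"rz":49},
  {"tx":178,"ty":238,"tz":-20,"rx":0,"ry":0,"rz":56},
  {"tx":178,"ty":238,"tz":-20,"rx":0,"ry":0,"rz":63},
  {"tx":178,"ty":238,"tz":-20,"rx":0,"ry":0,"rz":70},
  {"tx":178,"ty":238,"tz":-20,"rx":0,"ry":0,"rz":77},
  {"tx":178,"ty":238,"tz":-20,"rx":0,"ry":0,"rz":82},
  {"tx":178,"ty":238,"tz":-20,"rx":0,"ry":0,"rz":82},
  {"tx":178,"ty":238,"tz":-20,"rx":0,"ry":0,"rz":82},
], claw=1, grip_force=15)

```text
t: 2.47
tool_pos: [0.4636, -0.3736, 0.2286]
tool_rot: [[0.29, -0.957, 0.0], [-0.957, -0.29, -0.0], [0.0, -0.0, -1.0]]
contact_force: [0.7, 0.6, -0.3]
opening: 0.0877
finger_force: 0.0
```

```bash
python3 look.py w2 clamp_block=.022 rubbing_pad=.014 block_plane=.03
```

```text
2.47 TCP mm [ 463.6 -373.6  228.6] psi 196.9 op 0.0877 F [ 0.7  0.6 -0.3]
clamp_block 0.86 [324. 171.] 3683 (464, -379, 'LxW', 73, 51, 'long-axis deg from x', 105.8)
rubbing_pad 0.68 [288. 301.] 443 (460, -223, 'LxW', 27, 20, 'long-axis deg from x', 16.9)
block_plane 0.76 [187. 220.] 3060 (577, -283, 'LxW', 92, 54, 'long-axis deg from x', 82.9)
```

View pics/w2.png

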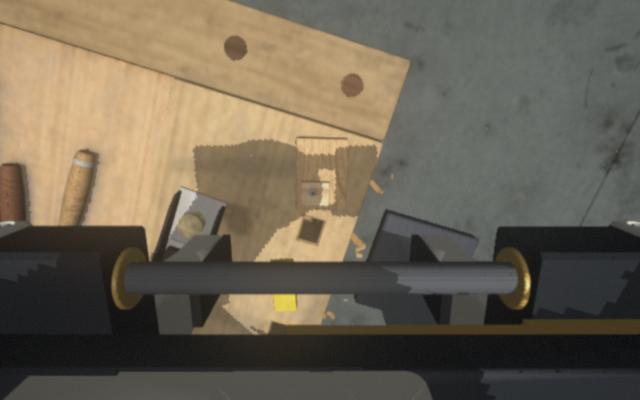

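The wrist view shows the pine block at (322,175) with its cleat nearer the gripper. Its measured size of 73x51 mm matches. Descending.

>>> move_arm([
  {"tx":0,"ty":-5,"tz":-40,"rx":0,"ry":0,"rz":-1},
  {"tx":0,"ty":-5,"tz":-80,"rx":0,"ry":0,"rz":-1},
  {"tx":0,"ty":-5,"tz":-120,"rx":0,"ry":0,"rz":-1},
  {"tx":0,"ty":-5,"tz":-150,"rx":0,"ry":0,"rz":-1},
  {"tx":0,"ty":-5,"tz":-175,"rx":0,"ry":0,"rz":-1},
  {"tx":0,"ty":-5,"tz":-192,"rx":0,"ry":0,"rz":-1},
  {"tx":0,"ty":-5,"tz":-203,"rx":0,"ry":0,"rz":-1},
  {"tx":0,"ty":-5,"tz":-203,"rx":0,"ry":0,"rz":-1},
  {"tx":0,"ty":-5,"tz":-203,"rx":0,"ry":0,"rz":-1},
])

```text
t: 3.42
tool_pos: [0.4637, -0.3788, 0.0255]
tool_rot: [[0.276, -0.961, -0.0], [-0.961, -0.276, -0.0], [-0.0, 0.0, -1.0]]
contact_force: [0.6, -0.7, -0.3]
opening: 0.0877
finger_force: 0.0
```

>>> move_arm([
  {"tx":0,"ty":0,"tz":0,"rx":0,"ry":0,"rz":0},
  {"tx":0,"ty":0,"tz":0,"rx":0,"ry":0,"rz":0},
  {"tx":0,"ty":0,"tz":0,"rx":0,"ry":0,"rz":0},
  {"tx":0,"ty":0,"tz":0,"rx":0,"ry":0,"rz":0},
  {"tx":0,"ty":0,"tz":0,"rx":0,"ry":0,"rz":0},
  {"tx":0,"ty":0,"tz":0,"rx":0,"ry":0,"rz":0},
  {"tx":0,"ty":0,"tz":0,"rx":0,"ry":0,"rz":0},
  {"tx":0,"ty":0,"tz":0,"rx":0,"ry":0,"rz":0},
], claw=-1, grip_force=15)

```text
t: 4.08
tool_pos: [0.4636, -0.3786, 0.0258]
tool_rot: [[0.276, -0.961, 0.0], [-0.961, -0.276, -0.0], [0.0, -0.0, -1.0]]
contact_force: [0.3, 1.1, 2.5]
opening: 0.0526
finger_force: 15.0
```

>>> move_arm([
  {"tx":0,"ty":0,"tz":30,"rx":0,"ry":0,"rz":0},
  {"tx":0,"ty":0,"tz":70,"rx":0,"ry":0,"rz":0},
  {"tx":0,"ty":20,"tz":105,"rx":0,"ry":0,"rz":0},
  {"tx":0,"ty":50,"tz":120,"rx":0,"ry":0,"rz":-4},
  {"tx":0,"ty":90,"tz":125,"rx":0,"ry":0,"rz":-8},
  {"tx":0,"ty":130,"tz":125,"rx":0,"ry":0,"rz":-12},
  {"tx":0,"ty":170,"tz":125,"rx":0,"ry":0,"rz":-16},
  {"tx":0,"ty":210,"tz":125,"rx":0,"ry":0,"rz":-16},
  {"tx":0,"ty":250,"tz":125,"rx":0,"ry":0,"rz":-16},
  {"tx":0,"ty":290,"tz":125,"rx":0,"ry":0,"rz":-16},
  {"tx":2,"ty":330,"tz":125,"rx":0,"ry":0,"rz":-16},
  {"tx":4,"ty":370,"tz":125,"rx":0,"ry":0,"rz":-16},
  {"tx":4,"ty":410,"tz":125,"rx":0,"ry":0,"rz":-16},
  {"tx":4,"ty":450,"tz":125,"rx":0,"ry":0,"rz":-16},
  {"tx":4,"ty":490,"tz":125,"rx":0,"ry":0,"rz":-16},
  {"tx":4,"ty":530,"tz":125,"rx":0,"ry":0,"rz":-16},
  {"tx":4,"ty":565,"tz":125,"rx":0,"ry":0,"rz":-16},
  {"tx":4,"ty":588,"tz":125,"rx":0,"ry":0,"rz":-16},
  {"tx":4,"ty":588,"tz":125,"rx":0,"ry":0,"rz":-16},
  {"tx":4,"ty":588,"tz":125,"rx":0,"ry":0,"rz":-16},
])

```text
t: 5.75
tool_pos: [0.4671, 0.2105, 0.1502]
tool_rot: [[0.003, -1.0, -0.001], [-1.0, -0.003, -0.0], [0.0, 0.001, -1.0]]
contact_force: [-0.3, -0.3, -0.6]
opening: 0.0519
finger_force: 15.0
```

```bash
python3 look.py w3 block_holder=.006 clamp_block=.14 pad_holder=.006 jar_holder=.014 plane_holder=.006
```

```text
5.75 TCP mm [467.1 210.5 150.2] psi 180.2 op 0.0519 F [-0.3 -0.3 -0.6]
block_holder 0.61 [320. 156.] 4463 (467, 177, 'LxW', 78, 40, 'long-axis deg from x', 180.0)
block_holder 0.24 [15. 41.] 3192 (692, 105, 'LxW', 93, 36, 'long-axis deg from x', 76.7)
clamp_block 0.86 [322. 234.] 13079 (466, 189, 'LxW', 55, 38, 'long-axis deg from x', 179.9)
jar_holder 0.71 [314.  27.] 6533 (470, 89, 'LxW', 83, 47, 'long-axis deg from x', 179.9)
plane_holder 0.72 [176. 153.] 14749 (589, 190, 'LxW', 150, 82, 'long-axis deg from x', 91.4)
```

View pics/w3.png

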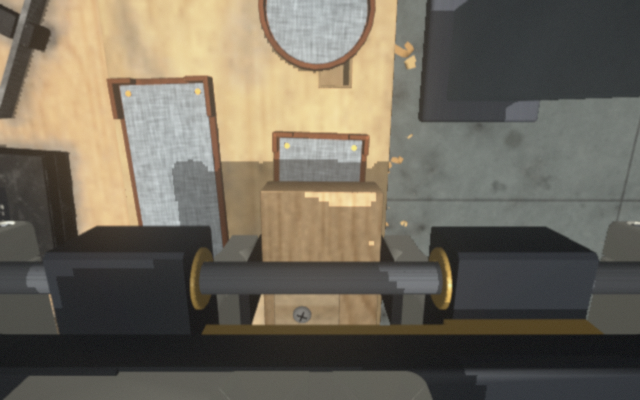

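The wrist view shows the held block (322,234) in front of its holder, whose near edge is at (320,133). That puts the holder centre at about (467,205–208). Lowering.

>>> move_arm([
  {"tx":0,"ty":-3,"tz":-40,"rx":0,"ry":0,"rz":0},
  {"tx":0,"ty":-3,"tz":-75,"rx":0,"ry":0,"rz":0},
  {"tx":0,"ty":-3,"tz":-95,"rx":0,"ry":0,"rz":0},
  {"tx":0,"ty":-3,"tz":-106,"rx":0,"ry":0,"rz":0},
  {"tx":0,"ty":-3,"tz":-112,"rx":0,"ry":0,"rz":0},
  {"tx":0,"ty":-3,"tz":-117,"rx":0,"ry":0,"rz":0},
  {"tx":0,"ty":-3,"tz":-117,"rx":0,"ry":0,"rz":0},
  {"tx":0,"ty":-3,"tz":-117,"rx":0,"ry":0,"rz":0},
])

```text
t: 6.72
tool_pos: [0.4679, 0.2065, 0.0342]
tool_rot: [[0.0, -1.0, 0.001], [-1.0, -0.0, 0.001], [-0.001, -0.001, -1.0]]
contact_force: [0.3, 0.5, -0.5]
opening: 0.0519
finger_force: 15.0
```

>>> move_arm([
  {"tx":0,"ty":0,"tz":0,"rx":0,"ry":0,"rz":0},
  {"tx":0,"ty":0,"tz":0,"rx":0,"ry":0,"rz":0},
  {"tx":0,"ty":0,"tz":0,"rx":0,"ry":0,"rz":0},
  {"tx":0,"ty":0,"tz":0,"rx":0,"ry":0,"rz":0},
  {"tx":0,"ty":0,"tz":0,"rx":0,"ry":0,"rz":0},
  {"tx":0,"ty":0,"tz":0,"rx":0,"ry":0,"rz":0},
  {"tx":0,"ty":0,"tz":30,"rx":0,"ry":0,"rz":0},
  {"tx":0,"ty":0,"tz":70,"rx":0,"ry":0,"rz":0},
  {"tx":0,"ty":-20,"tz":110,"rx":0,"ry":0,"rz":0},
  {"tx":0,"ty":-50,"tz":140,"rx":0,"ry":0,"rz":0},
  {"tx":0,"ty":-50,"tz":140,"rx":0,"ry":0,"rz":0},
  {"tx":0,"ty":-50,"tz":140,"rx":0,"ry":0,"rz":0},
], claw=1)

```text
t: 7.72
tool_pos: [0.4683, 0.156, 0.176]
tool_rot: [[-0.001, -1.0, 0.004], [-1.0, 0.001, 0.003], [-0.003, -0.004, -1.0]]
contact_force: [-0.2, 0.5, -1.5]
opening: 0.0876
finger_force: 0.0
```

```bash
python3 look.py w4 block_holder=.006 clamp_block=.028  jar_holder=.014 plane_holder=.006
```

```text
7.72 TCP mm [468.3 156.  176. ] psi 179.9 op 0.0876 F [-0.2  0.5 -1.5]
block_holder 0.93 [321. 203.] 2271 (465, 192, 'LxW', 77, 70, 'long-axis deg from x', 180.0)
clamp_block 0.75 [324. 230.] 3443 (465, 190, 'LxW', 53, 52, 'long-axis deg from x', 90.0)
jar_holder 0.7 [317.  84.] 8500 (468, 72, 'LxW', 82, 82, 'long-axis deg from x', 2.0)
plane_holder 0.79 [196. 204.] 9946 (585, 173, 'LxW', 110, 81, 'long-axis deg from x', 91.6)
```

View pics/w4.png

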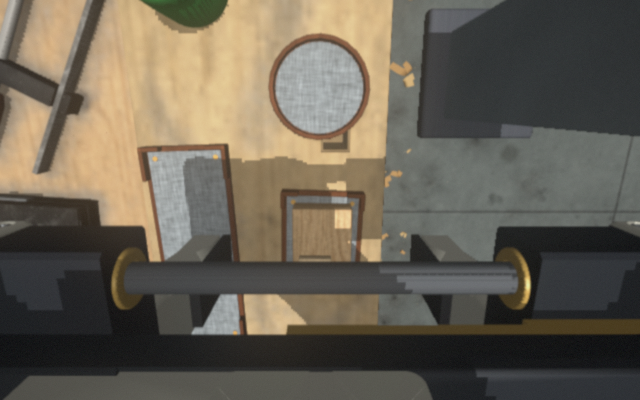

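The block sits in its holder, inside the lips (around 322,230). The jar holder is at (319,85), which gives (468,72). Next is the jar.

>>> move_arm([
  {"tx":0,"ty":-35,"tz":10,"rx":0,"ry":0,"rz":0},
  {"tx":0,"ty":-75,"tz":20,"rx":0,"ry":0,"rz":0},
  {"tx":0,"ty":-115,"tz":30,"rx":0,"ry":0,"rz":0},
  {"tx":0,"ty":-150,"tz":30,"rx":0,"ry":0,"rz":0},
  {"tx":0,"ty":-170,"tz":30,"rx":0,"ry":0,"rz":0},
  {"tx":0,"ty":-170,"tz":30,"rx":0,"ry":0,"rz":0},
  {"tx":0,"ty":-170,"tz":30,"rx":0,"ry":0,"rz":0},
])

```text
t: 8.55
tool_pos: [0.4672, -0.0143, 0.2026]
tool_rot: [[-0.001, -1.0, -0.002], [-1.0, 0.001, -0.001], [0.001, 0.002, -1.0]]
contact_force: [-0.2, 0.2, 0.0]
opening: 0.0878
finger_force: 0.0
```

```bash
python3 look.py w5 jar=.073 jar_holder=.014 clamp_block=.022; python3 - <<'E'
from h import *
for d in manip.outline_of('jar','wrist'):
    ct=max(cv2.findContours(d['mask'].astype(np.uint8),0,1)[0],key=len)
    print(cv2.minEnclosingCircle(np.float32(world('wrist',ct[:,0],.073)[:,:2]*1000)))
E
```

```text
8.55 TCP mm [467.2 -14.3 202.6] psi 179.9 op 0.0878 F [-0.2  0.2  0. ]
jar 0.63 [202. 198.] 5427 (562, -10, 'LxW', 78, 57, 'long-axis deg from x', 25.6)
jar 0.6 [319. 132.] 4823 (467, -61, 'LxW', 59, 58, 'long-axis deg from x', 91.6)
jar_holder 0.64 [316. 246.] 2678 (470, 48, 'LxW', 81, 41, 'long-axis deg from x', 0.0)
jar_holder 0.44 [ 82. 161.] 2948 (653, -30, 'LxW', 112, 58, 'long-axis deg from x', 100.4)
((562.8585815429688, -11.00432014465332), 39.49738311767578)
((466.8197937011719, -60.83378219604492), 30.187917709350586)
```

View pics/w5.png

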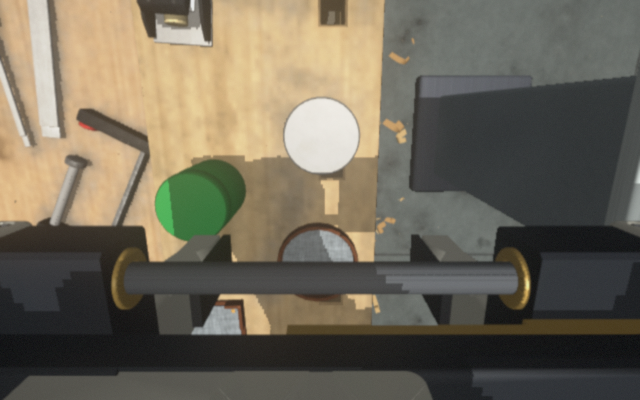

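The white jar is at (321,135), which gives (467,-61) with the correct 30 mm radius. The green look-alike is at (200,198). Going to the jar.

>>> move_arm([
  {"tx":0,"ty":-35,"tz":-10,"rx":0,"ry":0,"rz":0},
  {"tx":0,"ty":-46,"tz":-40,"rx":0,"ry":0,"rz":0},
  {"tx":0,"ty":-46,"tz":-75,"rx":0,"ry":0,"rz":0},
  {"tx":0,"ty":-46,"tz":-105,"rx":0,"ry":0,"rz":0},
  {"tx":0,"ty":-46,"tz":-130,"rx":0,"ry":0,"rz":0},
  {"tx":0,"ty":-46,"tz":-147,"rx":0,"ry":0,"rz":0},
  {"tx":0,"ty":-46,"tz":-155,"rx":0,"ry":0,"rz":0},
  {"tx":0,"ty":-46,"tz":-155,"rx":0,"ry":0,"rz":0},
  {"tx":0,"ty":-46,"tz":-155,"rx":0,"ry":0,"rz":0},
])

```text
t: 9.55
tool_pos: [0.4679, -0.0592, 0.0488]
tool_rot: [[0.002, -1.0, -0.0], [-1.0, -0.002, -0.0], [0.0, 0.0, -1.0]]
contact_force: [0.7, 0.3, 0.6]
opening: 0.0877
finger_force: 0.0
```

>>> move_arm([
  {"tx":0,"ty":0,"tz":0,"rx":0,"ry":0,"rz":0},
  {"tx":0,"ty":0,"tz":0,"rx":0,"ry":0,"rz":0},
  {"tx":0,"ty":0,"tz":0,"rx":0,"ry":0,"rz":0},
  {"tx":0,"ty":0,"tz":0,"rx":0,"ry":0,"rz":0},
  {"tx":0,"ty":0,"tz":0,"rx":0,"ry":0,"rz":0},
  {"tx":0,"ty":0,"tz":0,"rx":0,"ry":0,"rz":0},
  {"tx":0,"ty":0,"tz":0,"rx":0,"ry":0,"rz":0},
  {"tx":0,"ty":0,"tz":0,"rx":0,"ry":0,"rz":0},
], claw=-1, grip_force=20)

```text
t: 10.22
tool_pos: [0.4675, -0.0596, 0.049]
tool_rot: [[0.0, -1.0, 0.0], [-1.0, -0.0, 0.0], [-0.0, -0.0, -1.0]]
contact_force: [-1.8, 0.9, 6.9]
opening: 0.0591
finger_force: 20.0
```

>>> move_arm([
  {"tx":0,"ty":0,"tz":12,"rx":0,"ry":0,"rz":0},
  {"tx":0,"ty":0,"tz":30,"rx":0,"ry":0,"rz":0},
  {"tx":0,"ty":8,"tz":45,"rx":0,"ry":0,"rz":0},
  {"tx":0,"ty":25,"tz":45,"rx":0,"ry":0,"rz":0},
  {"tx":0,"ty":50,"tz":45,"rx":0,"ry":0,"rz":0},
  {"tx":1,"ty":75,"tz":45,"rx":0,"ry":0,"rz":0},
  {"tx":1,"ty":100,"tz":45,"rx":0,"ry":0,"rz":0},
  {"tx":1,"ty":120,"tz":45,"rx":0,"ry":0,"rz":0},
  {"tx":1,"ty":132,"tz":45,"rx":0,"ry":0,"rz":0},
  {"tx":1,"ty":132,"tz":45,"rx":0,"ry":0,"rz":0},
  {"tx":1,"ty":132,"tz":45,"rx":0,"ry":0,"rz":0},
  {"tx":1,"ty":132,"tz":34,"rx":0,"ry":0,"rz":0},
  {"tx":1,"ty":132,"tz":22,"rx":0,"ry":0,"rz":0},
  {"tx":1,"ty":132,"tz":14,"rx":0,"ry":0,"rz":0},
  {"tx":1,"ty":132,"tz":9,"rx":0,"ry":0,"rz":0},
  {"tx":1,"ty":132,"tz":7,"rx":0,"ry":0,"rz":0},
  {"tx":1,"ty":132,"tz":7,"rx":0,"ry":0,"rz":0},
  {"tx":1,"ty":132,"tz":7,"rx":0,"ry":0,"rz":0},
])

```text
t: 11.72
tool_pos: [0.4687, 0.0721, 0.0557]
tool_rot: [[0.0, -1.0, 0.0], [-1.0, -0.0, -0.0], [0.0, -0.0, -1.0]]
contact_force: [-0.2, -0.6, -1.0]
opening: 0.0589
finger_force: 20.0
```

>>> move_arm([
  {"tx":0,"ty":0,"tz":0,"rx":0,"ry":0,"rz":0},
  {"tx":0,"ty":0,"tz":0,"rx":0,"ry":0,"rz":0},
  {"tx":0,"ty":0,"tz":0,"rx":0,"ry":0,"rz":0},
  {"tx":0,"ty":0,"tz":0,"rx":0,"ry":0,"rz":0},
  {"tx":0,"ty":0,"tz":0,"rx":0,"ry":0,"rz":0},
  {"tx":0,"ty":0,"tz":0,"rx":0,"ry":0,"rz":0},
  {"tx":0,"ty":0,"tz":20,"rx":0,"ry":0,"rz":0},
  {"tx":0,"ty":0,"tz":55,"rx":0,"ry":0,"rz":0},
  {"tx":0,"ty":0,"tz":95,"rx":0,"ry":0,"rz":0},
  {"tx":0,"ty":20,"tz":130,"rx":0,"ry":0,"rz":0},
  {"tx":0,"ty":40,"tz":145,"rx":0,"ry":0,"rz":0},
  {"tx":0,"ty":40,"tz":145,"rx":0,"ry":0,"rz":0},
  {"tx":0,"ty":40,"tz":145,"rx":0,"ry":0,"rz":0},
], claw=1)

```text
t: 12.8
tool_pos: [0.4688, 0.1134, 0.2016]
tool_rot: [[0.002, -1.0, 0.002], [-1.0, -0.002, 0.002], [-0.002, -0.002, -1.0]]
contact_force: [-0.3, 0.5, -0.5]
opening: 0.0881
finger_force: 0.0
```

```bash
python3 look.py w6 jar=.079 jar_holder=.014 block_holder=.006 clamp_block=.028
```

```text
12.8 TCP mm [468.8 113.4 201.6] psi 180.1 op 0.0881 F [-0.3  0.5 -0.5]
jar 0.93 [321. 139.] 5019 (467, 67, 'LxW', 58, 58, 'long-axis deg from x', 180.0)
jar 0.56 [192.  42.] 7119 (558, 0, 'LxW', 72, 53, 'long-axis deg from x', 179.9)
jar_holder 0.9 [302. 104.] 1139 (470, 59, 'LxW', 81, 61, 'long-axis deg from x', 13.3)
block_holder 0.9 [322. 237.] 1821 (465, 175, 'LxW', 76, 39, 'long-axis deg from x', 179.9)
clamp_block 0.64 [324. 257.] 2125 (466, 173, 'LxW', 51, 26, 'long-axis deg from x', 179.9)
clamp_block 0.4 [ 60. 119.] 7633 (688, 38, 'LxW', 199, 82, 'long-axis deg from x', 66.0)
```

View pics/w6.png

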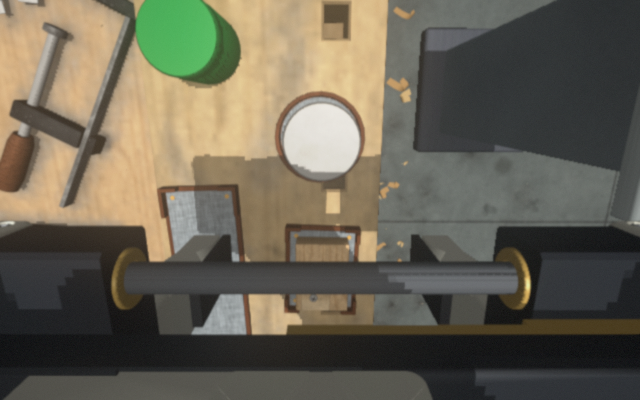

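The jar stands inside its holder's lip (321,139). On to the rubbing pad.

>>> move_arm([
  {"tx":0,"ty":-30,"tz":0,"rx":0,"ry":0,"rz":0},
  {"tx":0,"ty":-70,"tz":0,"rx":0,"ry":0,"rz":3},
  {"tx":0,"ty":-110,"tz":0,"rx":0,"ry":0,"rz":6},
  {"tx":0,"ty":-150,"tz":0,"rx":0,"ry":0,"rz":9},
  {"tx":0,"ty":-190,"tz":0,"rx":0,"ry":0,"rz":12},
  {"tx":0,"ty":-230,"tz":0,"rx":0,"ry":0,"rz":15},
  {"tx":-2,"ty":-270,"tz":0,"rx":0,"ry":0,"rz":18},
  {"tx":-3,"ty":-300,"tz":0,"rx":0,"ry":0,"rz":20},
  {"tx":-3,"ty":-310,"tz":0,"rx":0,"ry":0,"rz":20},
  {"tx":-3,"ty":-310,"tz":0,"rx":0,"ry":0,"rz":20},
  {"tx":-3,"ty":-310,"tz":0,"rx":0,"ry":0,"rz":20},
])

```text
t: 13.97
tool_pos: [0.4649, -0.1982, 0.1997]
tool_rot: [[0.34, -0.941, -0.002], [-0.941, -0.34, 0.0], [-0.001, 0.001, -1.0]]
contact_force: [-0.1, 1.1, -0.4]
opening: 0.0879
finger_force: 0.0
```

```bash
python3 look.py w7 rubbing_pad=.014 block_plane=.03
```

```text
13.97 TCP mm [ 464.9 -198.2  199.7] psi 199.9 op 0.0879 F [-0.1  1.1 -0.4]
rubbing_pad 0.92 [334. 140.] 1788 (467, -240, 'LxW', 59, 25, 'long-axis deg from x', 110.0)
block_plane 0.84 [206. 101.] 13149 (582, -229, 'LxW', 165, 59, 'long-axis deg from x', 86.2)
```

View pics/w7.png

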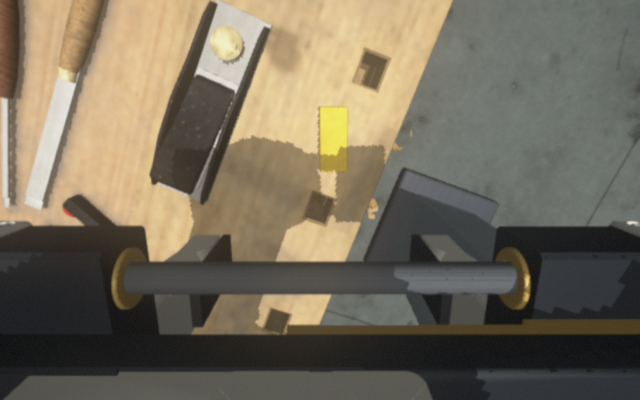

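The pad is at (333,139), which gives (467,-240) at 110°. The plane is at (210,100).

>>> move_arm([
  {"tx":2,"ty":-35,"tz":-10,"rx":0,"ry":0,"rz":0},
  {"tx":2,"ty":-42,"tz":-45,"rx":0,"ry":0,"rz":0},
  {"tx":2,"ty":-42,"tz":-85,"rx":0,"ry":0,"rz":0},
  {"tx":2,"ty":-42,"tz":-120,"rx":0,"ry":0,"rz":0},
  {"tx":2,"ty":-42,"tz":-148,"rx":0,"ry":0,"rz":0},
  {"tx":2,"ty":-42,"tz":-166,"rx":0,"ry":0,"rz":0},
  {"tx":2,"ty":-42,"tz":-175,"rx":0,"ry":0,"rz":0},
  {"tx":2,"ty":-42,"tz":-175,"rx":0,"ry":0,"rz":0},
  {"tx":2,"ty":-42,"tz":-175,"rx":0,"ry":0,"rz":0},
])

```text
t: 14.87
tool_pos: [0.4682, -0.2391, 0.0261]
tool_rot: [[0.344, -0.939, 0.0], [-0.939, -0.344, -0.0], [0.0, -0.0, -1.0]]
contact_force: [-0.2, 0.1, -0.1]
opening: 0.0874
finger_force: 0.0
```

>>> move_arm([
  {"tx":0,"ty":0,"tz":0,"rx":0,"ry":0,"rz":0},
  {"tx":0,"ty":0,"tz":0,"rx":0,"ry":0,"rz":0},
  {"tx":0,"ty":0,"tz":0,"rx":0,"ry":0,"rz":0},
  {"tx":0,"ty":0,"tz":0,"rx":0,"ry":0,"rz":0},
  {"tx":0,"ty":0,"tz":0,"rx":0,"ry":0,"rz":0},
  {"tx":0,"ty":0,"tz":0,"rx":0,"ry":0,"rz":0},
  {"tx":0,"ty":0,"tz":0,"rx":0,"ry":0,"rz":0},
  {"tx":0,"ty":0,"tz":0,"rx":0,"ry":0,"rz":0},
  {"tx":0,"ty":0,"tz":0,"rx":0,"ry":0,"rz":0},
  {"tx":0,"ty":0,"tz":0,"rx":0,"ry":0,"rz":0},
], claw=-1, grip_force=12)

```text
t: 15.7
tool_pos: [0.4675, -0.2396, 0.0255]
tool_rot: [[0.342, -0.94, -0.0], [-0.94, -0.342, -0.0], [-0.0, 0.0, -1.0]]
contact_force: [-0.8, 0.1, -0.1]
opening: 0.0264
finger_force: 0.2
```

>>> move_arm([
  {"tx":0,"ty":0,"tz":0,"rx":0,"ry":0,"rz":0},
  {"tx":0,"ty":0,"tz":0,"rx":0,"ry":0,"rz":0},
  {"tx":0,"ty":0,"tz":20,"rx":0,"ry":0,"rz":0},
  {"tx":0,"ty":0,"tz":55,"rx":0,"ry":0,"rz":0},
  {"tx":0,"ty":0,"tz":95,"rx":0,"ry":0,"rz":0},
  {"tx":0,"ty":0,"tz":130,"rx":0,"ry":0,"rz":0},
  {"tx":0,"ty":0,"tz":145,"rx":0,"ry":0,"rz":-4},
  {"tx":0,"ty":0,"tz":145,"rx":0,"ry":0,"rz":-10},
])

```text
t: 16.37
tool_pos: [0.4699, -0.2402, 0.1753]
tool_rot: [[0.172, -0.985, 0.008], [-0.985, -0.172, -0.002], [0.003, -0.007, -1.0]]
contact_force: [0.8, -0.2, -0.3]
opening: 0.0257
finger_force: 12.0
```

>>> move_arm([
  {"tx":0,"ty":25,"tz":0,"rx":0,"ry":0,"rz":-3},
  {"tx":0,"ty":60,"tz":0,"rx":0,"ry":0,"rz":-6},
  {"tx":0,"ty":100,"tz":0,"rx":0,"ry":0,"rz":-10},
  {"tx":0,"ty":140,"tz":0,"rx":0,"ry":0,"rz":-10},
  {"tx":0,"ty":180,"tz":0,"rx":0,"ry":0,"rz":-10},
  {"tx":0,"ty":220,"tz":0,"rx":0,"ry":0,"rz":-10},
  {"tx":0,"ty":260,"tz":0,"rx":0,"ry":0,"rz":-10},
  {"tx":0,"ty":300,"tz":0,"rx":0,"ry":0,"rz":-10},
  {"tx":0,"ty":340,"tz":0,"rx":0,"ry":0,"rz":-10},
  {"tx":0,"ty":380,"tz":0,"rx":0,"ry":0,"rz":-10},
  {"tx":0,"ty":420,"tz":0,"rx":0,"ry":0,"rz":-10},
  {"tx":0,"ty":460,"tz":0,"rx":0,"ry":0,"rz":-10},
  {"tx":0,"ty":500,"tz":0,"rx":0,"ry":0,"rz":-10},
  {"tx":0,"ty":540,"tz":0,"rx":0,"ry":0,"rz":-10},
  {"tx":-1,"ty":575,"tz":0,"rx":0,"ry":0,"rz":-10},
  {"tx":-2,"ty":605,"tz":0,"rx":0,"ry":0,"rz":-10},
  {"tx":-2,"ty":625,"tz":0,"rx":0,"ry":0,"rz":-10},
  {"tx":-2,"ty":625,"tz":0,"rx":0,"ry":0,"rz":-10},
  {"tx":-2,"ty":625,"tz":0,"rx":0,"ry":0,"rz":-10},
])

```text
t: 17.95
tool_pos: [0.465, 0.3862, 0.1698]
tool_rot: [[0.002, -1.0, -0.001], [-1.0, -0.002, -0.001], [0.001, 0.001, -1.0]]
contact_force: [-0.5, -0.0, -0.5]
opening: 0.0256
finger_force: 12.0
```

```bash
python3 look.py w8 pad_holder=.01 rubbing_pad=.16 block_holder=.006 clamp_block=.028 big_plane=.03
```

```text
17.95 TCP mm [465.  386.2 169.8] psi 180.1 op 0.0256 F [-0.5 -0.  -0.5]
pad_holder 0.7 [320. 161.] 3083 (465, 364, 'LxW', 51, 50, 'long-axis deg from x', 0.4)
rubbing_pad 0.68 [322. 238.] 5195 (465, 367, 'LxW', 34, 26, 'long-axis deg from x', 90.0)
rubbing_pad 0.53 [318.  20.] 2258 (467, 281, 'LxW', 38, 11, 'long-axis deg from x', 179.9)
block_holder 0.86 [316.  18.] 2280 (470, 245, 'LxW', 78, 22, 'long-axis deg from x', 179.9)
block_holder 0.7 [318.   4.] 645 (468, 237, 'LxW', 55, 6, 'long-axis deg from x', 179.9)
clamp_block 0.88 [318.   4.] 702 (468, 243, 'LxW', 51, 7, 'long-axis deg from x', 179.9)
```

View pics/w8.png

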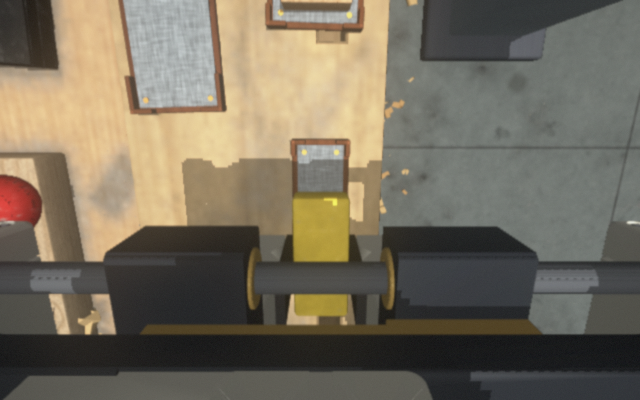

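The held pad (322,250) lines up with its holder, whose near edge is at (320,140). Lowering.

>>> move_arm([
  {"tx":0,"ty":1,"tz":-40,"rx":0,"ry":0,"rz":0},
  {"tx":0,"ty":1,"tz":-80,"rx":0,"ry":0,"rz":0},
  {"tx":0,"ty":1,"tz":-108,"rx":0,"ry":0,"rz":0},
  {"tx":0,"ty":1,"tz":-124,"rx":0,"ry":0,"rz":0},
  {"tx":0,"ty":1,"tz":-132,"rx":0,"ry":0,"rz":0},
  {"tx":0,"ty":1,"tz":-137,"rx":0,"ry":0,"rz":0},
  {"tx":0,"ty":1,"tz":-137,"rx":0,"ry":0,"rz":0},
  {"tx":0,"ty":1,"tz":-137,"rx":0,"ry":0,"rz":0},
])

```text
t: 18.92
tool_pos: [0.4661, 0.3869, 0.0347]
tool_rot: [[0.001, -1.0, 0.001], [-1.0, -0.001, 0.001], [-0.001, -0.001, -1.0]]
contact_force: [0.4, -0.2, -0.4]
opening: 0.0255
finger_force: 12.0
```

>>> move_arm([
  {"tx":0,"ty":0,"tz":0,"rx":0,"ry":0,"rz":0},
  {"tx":0,"ty":0,"tz":0,"rx":0,"ry":0,"rz":0},
  {"tx":0,"ty":0,"tz":0,"rx":0,"ry":0,"rz":0},
  {"tx":0,"ty":0,"tz":0,"rx":0,"ry":0,"rz":0},
  {"tx":0,"ty":0,"tz":0,"rx":0,"ry":0,"rz":0},
  {"tx":0,"ty":0,"tz":30,"rx":0,"ry":0,"rz":0},
  {"tx":0,"ty":0,"tz":70,"rx":0,"ry":0,"rz":0},
  {"tx":0,"ty":0,"tz":110,"rx":0,"ry":0,"rz":0},
  {"tx":0,"ty":0,"tz":145,"rx":0,"ry":0,"rz":0},
  {"tx":0,"ty":20,"tz":165,"rx":0,"ry":0,"rz":0},
  {"tx":0,"ty":40,"tz":170,"rx":0,"ry":0,"rz":0},
  {"tx":0,"ty":40,"tz":170,"rx":0,"ry":0,"rz":0},
  {"tx":0,"ty":40,"tz":170,"rx":0,"ry":0,"rz":0},
], claw=1)

```text
t: 20.0
tool_pos: [0.4653, 0.4271, 0.2038]
tool_rot: [[0.001, -1.0, 0.0], [-1.0, -0.001, 0.001], [-0.001, -0.0, -1.0]]
contact_force: [0.2, -0.6, -0.3]
opening: 0.0876
finger_force: 0.0
```

```bash
python3 look.py w9 pad_holder=.01 rubbing_pad=.02 block_holder=.01 clamp_block=.028 plane_holder=.01 big_plane=.03
```

```text
20.0 TCP mm [465.3 427.1 203.8] psi 180.1 op 0.0876 F [ 0.2 -0.6 -0.3]
pad_holder 0.96 [335. 129.] 2807 (464, 383, 'LxW', 84, 51, 'long-axis deg from x', 90.0)
rubbing_pad 0.96 [320. 140.] 1781 (465, 384, 'LxW', 59, 25, 'long-axis deg from x', 89.4)
plane_holder 0.77 [188.  36.] 5909 (583, 294, 'LxW', 81, 54, 'long-axis deg from x', 179.9)
big_plane 0.56 [237. 315.] 2410 (556, 559, 'LxW', 77, 46, 'long-axis deg from x', 0.0)
```

View pics/w9.png

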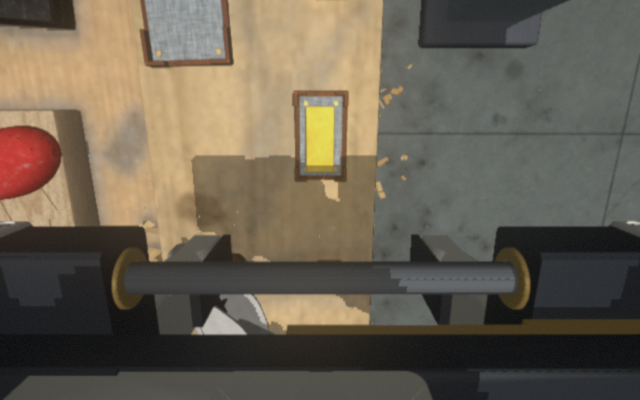

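The pad lies in its holder (320,140). Now the block plane.

>>> move_arm([
  {"tx":5,"ty":-25,"tz":0,"rx":0,"ry":0,"rz":0},
  {"tx":10,"ty":-60,"tz":5,"rx":0,"ry":0,"rz":0},
  {"tx":17,"ty":-98,"tz":10,"rx":0,"ry":0,"rz":0},
  {"tx":24,"ty":-136,"tz":15,"rx":0,"ry":0,"rz":0},
  {"tx":31,"ty":-174,"tz":15,"rx":0,"ry":0,"rz":0},
  {"tx":38,"ty":-212,"tz":15,"rx":0,"ry":0,"rz":0},
  {"tx":45,"ty":-250,"tz":15,"rx":0,"ry":0,"rz":0},
  {"tx":52,"ty":-288,"tz":15,"rx":0,"ry":0,"rz":0},
  {"tx":59,"ty":-326,"tz":15,"rx":0,"ry":0,"rz":0},
  {"tx":66,"ty":-364,"tz":15,"rx":0,"ry":0,"rz":0},
  {"tx":74,"ty":-402,"tz":15,"rx":0,"ry":0,"rz":0},
  {"tx":82,"ty":-440,"tz":15,"rx":0,"ry":0,"rz":-1},
  {"tx":90,"ty":-478,"tz":15,"rx":0,"ry":0,"rz":-2},
  {"tx":98,"ty":-516,"tz":15,"rx":0,"ry":0,"rz":-3},
  {"tx":107,"ty":-552,"tz":15,"rx":0,"ry":0,"rz":-3},
  {"tx":115,"ty":-585,"tz":15,"rx":0,"ry":0,"rz":-3},
  {"tx":117,"ty":-605,"tz":15,"rx":0,"ry":0,"rz":-3},
  {"tx":117,"ty":-605,"tz":15,"rx":0,"ry":0,"rz":-3},
  {"tx":117,"ty":-605,"tz":15,"rx":0,"ry":0,"rz":-3},
])

```text
t: 21.93
tool_pos: [0.5821, -0.1801, 0.2179]
tool_rot: [[-0.055, -0.999, -0.001], [-0.999, 0.055, 0.0], [0.0, 0.001, -1.0]]
contact_force: [-0.1, -0.1, 0.3]
opening: 0.0876
finger_force: 0.0
```

```bash
python3 look.py w10 block_plane=.03
```

```text
21.93 TCP mm [ 582.1 -180.1  217.9] psi 176.9 op 0.0876 F [-0.1 -0.1  0.3]
block_plane 0.63 [313. 120.] 10296 (583, -228, 'LxW', 165, 53, 'long-axis deg from x', 85.7)
```

View pics/w10.png

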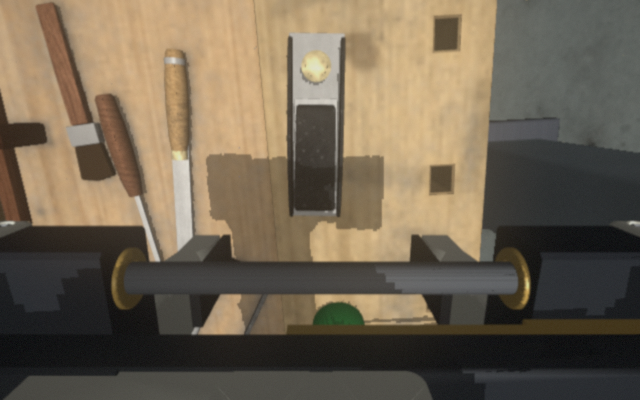

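The plane spans rows 33–217 around column 316, which gives (583,-227) at about 86°. Descending.

>>> move_arm([
  {"tx":1,"ty":-35,"tz":-10,"rx":0,"ry":0,"rz":-1},
  {"tx":1,"ty":-47,"tz":-45,"rx":0,"ry":0,"rz":-1},
  {"tx":1,"ty":-47,"tz":-85,"rx":0,"ry":0,"rz":-1},
  {"tx":1,"ty":-47,"tz":-122,"rx":0,"ry":0,"rz":-1},
  {"tx":1,"ty":-47,"tz":-152,"rx":0,"ry":0,"rz":-1},
  {"tx":1,"ty":-47,"tz":-175,"rx":0,"ry":0,"rz":-1},
  {"tx":1,"ty":-47,"tz":-187,"rx":0,"ry":0,"rz":-1},
  {"tx":1,"ty":-47,"tz":-193,"rx":0,"ry":0,"rz":-1},
  {"tx":1,"ty":-47,"tz":-193,"rx":0,"ry":0,"rz":-1},
  {"tx":1,"ty":-47,"tz":-193,"rx":0,"ry":0,"rz":-1},
])

```text
t: 22.87
tool_pos: [0.5846, -0.2253, 0.0268]
tool_rot: [[-0.068, -0.998, 0.002], [-0.998, 0.068, -0.0], [0.0, -0.002, -1.0]]
contact_force: [-0.4, -0.5, -0.4]
opening: 0.0874
finger_force: 0.0
```

>>> move_arm([
  {"tx":0,"ty":0,"tz":0,"rx":0,"ry":0,"rz":0},
  {"tx":0,"ty":0,"tz":0,"rx":0,"ry":0,"rz":0},
  {"tx":0,"ty":0,"tz":0,"rx":0,"ry":0,"rz":0},
  {"tx":0,"ty":0,"tz":0,"rx":0,"ry":0,"rz":0},
  {"tx":0,"ty":0,"tz":0,"rx":0,"ry":0,"rz":0},
  {"tx":0,"ty":0,"tz":0,"rx":0,"ry":0,"rz":0},
  {"tx":0,"ty":0,"tz":0,"rx":0,"ry":0,"rz":0},
  {"tx":0,"ty":0,"tz":0,"rx":0,"ry":0,"rz":0},
  {"tx":0,"ty":0,"tz":0,"rx":0,"ry":0,"rz":0},
], claw=-1, grip_force=45)

```text
t: 23.62
tool_pos: [0.5839, -0.2257, 0.0259]
tool_rot: [[-0.069, -0.998, 0.001], [-0.998, 0.069, -0.0], [0.0, -0.001, -1.0]]
contact_force: [0.6, -0.3, 3.2]
opening: 0.0517
finger_force: 45.0
```

>>> move_arm([
  {"tx":0,"ty":0,"tz":10,"rx":0,"ry":0,"rz":0},
  {"tx":0,"ty":0,"tz":30,"rx":0,"ry":0,"rz":0},
  {"tx":0,"ty":0,"tz":60,"rx":0,"ry":0,"rz":0},
  {"tx":0,"ty":0,"tz":90,"rx":0,"ry":0,"rz":0},
  {"tx":0,"ty":10,"tz":115,"rx":0,"ry":0,"rz":1},
  {"tx":0,"ty":30,"tz":130,"rx":0,"ry":0,"rz":2},
  {"tx":0,"ty":60,"tz":130,"rx":0,"ry":0,"rz":3},
  {"tx":0,"ty":95,"tz":130,"rx":0,"ry":0,"rz":4},
  {"tx":0,"ty":130,"tz":130,"rx":0,"ry":0,"rz":5},
  {"tx":0,"ty":165,"tz":130,"rx":0,"ry":0,"rz":5},
  {"tx":0,"ty":200,"tz":130,"rx":0,"ry":0,"rz":5},
  {"tx":0,"ty":235,"tz":130,"rx":0,"ry":0,"rz":5},
  {"tx":0,"ty":270,"tz":130,"rx":0,"ry":0,"rz":5},
  {"tx":0,"ty":305,"tz":130,"rx":0,"ry":0,"rz":5},
  {"tx":0,"ty":340,"tz":130,"rx":0,"ry":0,"rz":5},
  {"tx":1,"ty":375,"tz":130,"rx":0,"ry":0,"rz":5},
  {"tx":1,"ty":405,"tz":130,"rx":0,"ry":0,"rz":5},
  {"tx":2,"ty":430,"tz":130,"rx":0,"ry":0,"rz":5},
  {"tx":2,"ty":446,"tz":130,"rx":0,"ry":0,"rz":5},
  {"tx":2,"ty":446,"tz":130,"rx":0,"ry":0,"rz":5},
])

```text
t: 25.28
tool_pos: [0.5846, 0.2231, 0.1545]
tool_rot: [[0.02, -1.0, -0.002], [-1.0, -0.02, -0.0], [0.0, 0.002, -1.0]]
contact_force: [0.7, -0.4, -8.5]
opening: 0.0514
finger_force: 45.0
```

>>> move_arm([
  {"tx":0,"ty":0,"tz":0,"rx":0,"ry":0,"rz":0},
  {"tx":0,"ty":0,"tz":0,"rx":0,"ry":0,"rz":0},
])

```text
t: 25.45
tool_pos: [0.5846, 0.2194, 0.1548]
tool_rot: [[0.018, -1.0, -0.002], [-1.0, -0.018, -0.001], [0.001, 0.002, -1.0]]
contact_force: [-0.2, -0.4, -7.6]
opening: 0.0517
finger_force: 45.0
```

```bash
python3 look.py w11 plane_holder=.01 block_plane=.135; python3 - <<'E'
from h import *
cv2.imwrite('pics/top1.png',manip.get_image('top')[:,:,::-1])
for c,n,z in(('scene','plane_holder',.01),('top','plane_holder',.01)):
    manip.get_image(c)
    for d in manip.outline_of(n,c):print(c,n,d['p'],rect(c,d['mask'],z))
E
```

```text
25.45 TCP mm [584.6 219.4 154.8] psi 181.0 op 0.0517 F [-0.2 -0.4 -7.6]
plane_holder 0.55 [489.  13.] 3482 (451, 85, 'LxW', 93, 27, 'long-axis deg from x', 1.0)
block_plane 0.87 [321. 170.] 30403 (585, 175, 'LxW', 94, 62, 'long-axis deg from x', 90.9)
scene plane_holder 0.56 (583, 221, 'LxW', 213, 85, 'long-axis deg from x', 90.7)
top plane_holder 0.41 (588, 153, 'LxW', 75, 71, 'long-axis deg from x', 179.5)
```

View pics/w11.png

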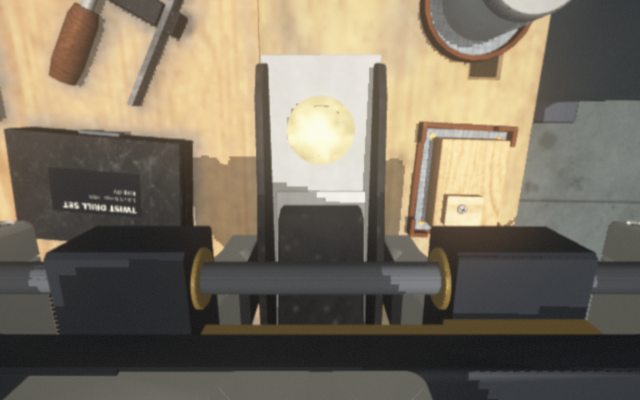

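The held plane hides its holder. I'll locate the holder from the first top picture by its grey floor.

```bash
python3 - <<'E'
from h import *
im=cv2.imread('pics/top0.png');hsv=cv2.cvtColor(im,cv2.COLOR_BGR2HSV)
m=((hsv[...,1]<60)&(hsv[...,2]>80)).astype(np.uint8);m[:190]=0;m[250:]=0;m[:,:228]=0;m[:,350:]=0
n,l,st,_=cv2.connectedComponentsWithStats(m)
for i in range(1,n):
    if st[i,4]>60: print(st[i],rect('top',l==i,.006))
E
```

```text
[ 264  193   55   21 1004] (587, 220, 'LxW', 192, 69, 'long-axis deg from x', 92.5)
[323 225  21  21 349] (472, 72, 'LxW', 71, 71, 'long-axis deg from x', 89.5)
[282 227  25  19 450] (470, 210, 'LxW', 85, 64, 'long-axis deg from x', 89.5)
[235 232  21  12 245] (466, 385, 'LxW', 71, 39, 'long-axis deg from x', 89.5)
```

>>> move_arm([
  {"tx":1,"ty":2,"tz":-25,"rx":0,"ry":0,"rz":1},
  {"tx":1,"ty":2,"tz":-55,"rx":0,"ry":0,"rz":1},
  {"tx":1,"ty":2,"tz":-80,"rx":0,"ry":0,"rz":1},
  {"tx":1,"ty":2,"tz":-98,"rx":0,"ry":0,"rz":1},
  {"tx":1,"ty":2,"tz":-110,"rx":0,"ry":0,"rz":1},
  {"tx":1,"ty":2,"tz":-117,"rx":0,"ry":0,"rz":1},
  {"tx":1,"ty":2,"tz":-121,"rx":0,"ry":0,"rz":1},
  {"tx":1,"ty":2,"tz":-122,"rx":0,"ry":0,"rz":1},
  {"tx":1,"ty":2,"tz":-122,"rx":0,"ry":0,"rz":1},
])

```text
t: 26.6
tool_pos: [0.5872, 0.2227, 0.0344]
tool_rot: [[0.036, -0.999, 0.001], [-0.999, -0.036, 0.001], [-0.001, -0.001, -1.0]]
contact_force: [0.2, -0.5, -8.3]
opening: 0.052
finger_force: 45.0
```

>>> move_arm([
  {"tx":0,"ty":0,"tz":-1,"rx":0,"ry":0,"rz":0},
  {"tx":0,"ty":0,"tz":-1,"rx":0,"ry":0,"rz":0},
  {"tx":0,"ty":0,"tz":-1,"rx":0,"ry":0,"rz":0},
])

```text
t: 26.85
tool_pos: [0.5869, 0.2226, 0.0334]
tool_rot: [[0.035, -0.999, 0.001], [-0.999, -0.035, 0.001], [-0.001, -0.001, -1.0]]
contact_force: [0.3, -0.7, -7.3]
opening: 0.0516
finger_force: 45.0
```

>>> move_arm([
  {"tx":0,"ty":0,"tz":0,"rx":0,"ry":0,"rz":0},
  {"tx":0,"ty":0,"tz":0,"rx":0,"ry":0,"rz":0},
  {"tx":0,"ty":0,"tz":0,"rx":0,"ry":0,"rz":0},
  {"tx":0,"ty":0,"tz":0,"rx":0,"ry":0,"rz":0},
  {"tx":0,"ty":0,"tz":0,"rx":0,"ry":0,"rz":0},
  {"tx":0,"ty":0,"tz":0,"rx":0,"ry":0,"rz":0},
  {"tx":0,"ty":0,"tz":25,"rx":0,"ry":0,"rz":0},
  {"tx":0,"ty":0,"tz":60,"rx":0,"ry":0,"rz":0},
  {"tx":0,"ty":0,"tz":100,"rx":0,"ry":0,"rz":0},
  {"tx":0,"ty":0,"tz":140,"rx":0,"ry":0,"rz":0},
  {"tx":0,"ty":20,"tz":180,"rx":0,"ry":0,"rz":0},
  {"tx":-10,"ty":45,"tz":215,"rx":0,"ry":0,"rz":0},
  {"tx":-30,"ty":60,"tz":230,"rx":0,"ry":0,"rz":0},
  {"tx":-30,"ty":60,"tz":230,"rx":0,"ry":0,"rz":0},
  {"tx":-30,"ty":60,"tz":230,"rx":0,"ry":0,"rz":0},
], claw=1)

```text
t: 28.1
tool_pos: [0.5562, 0.2837, 0.2644]
tool_rot: [[0.037, -0.999, 0.002], [-0.999, -0.037, 0.002], [-0.002, -0.002, -1.0]]
contact_force: [0.6, 0.1, -0.5]
opening: 0.0873
finger_force: 0.0
```

```bash
python3 look.py w12 plane_holder=.01 block_plane=.02 block_holder=.01 clamp_block=.028 jar=.079 jar_holder=.014; python3 - <<'E'
from h import *
i=[cv2.cvtColor(manip.get_image('top'),cv2.COLOR_RGB2BGR)[150:270,200:460], cv2.imread('pics/w12.png')]
a=cv2.resize(i[0],(520,240),interpolation=cv2.INTER_CUBIC);b=cv2.resize(i[1],(520,325))
cv2.imwrite('pics/c12.png',np.vstack([a,b]))
E
```

```text
28.1 TCP mm [556.2 283.7 264.4] psi 182.1 op 0.0873 F [ 0.6  0.1 -0.5]
plane_holder 0.85 [323.  93.] 4525 (585, 217, 'LxW', 202, 76, 'long-axis deg from x', 91.7)
block_plane 0.72 [379. 103.] 2571 (470, 205, 'LxW', 94, 76, 'long-axis deg from x', 88.0)
block_plane 0.58 [295. 103.] 8644 (586, 217, 'LxW', 173, 56, 'long-axis deg from x', 91.5)
block_holder 0.68 [381. 102.] 2436 (468, 205, 'LxW', 96, 78, 'long-axis deg from x', 87.9)
clamp_block 0.74 [406. 101.] 3886 (469, 204, 'LxW', 73, 56, 'long-axis deg from x', 89.5)
clamp_block 0.24 [381. 104.] 2461 (472, 205, 'LxW', 92, 74, 'long-axis deg from x', 87.8)
jar 0.4 [387. 226.] 932 (482, 336, 'LxW', 44, 42, 'long-axis deg from x', 89.8)
jar_holder 0.61 [411.   2.] 378 (470, 110, 'LxW', 48, 9, 'long-axis deg from x', 2.0)
jar_holder 0.32 [320.  90.] 4865 (585, 216, 'LxW', 200, 77, 'long-axis deg from x', 91.6)
```

View pics/c12.png

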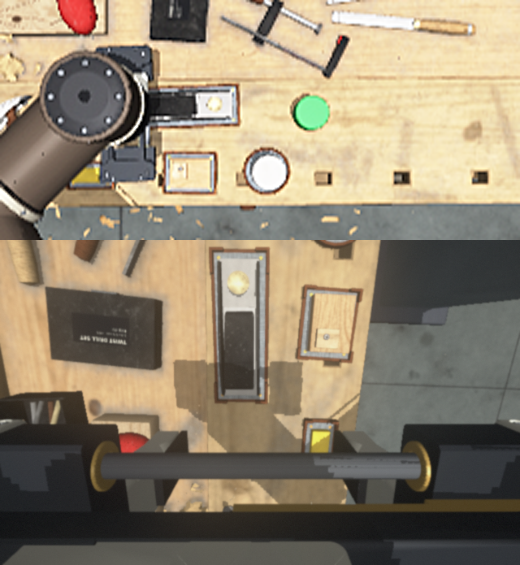

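The plane, pine block, pad and jar all lie inside their own holders' lips, and the centres agree within a few mm. Handing in.

```bash
python3 -c "
from bench import manip
print(manip.finish_job())"
```

```text
the job is handed in; nothing more can be done
None
```

I put the block plane, pine block, rubbing pad and jar into their own holders and handed the job in at about 28 s. In the last pictures all four sat inside their lips. I don't have the judge's result, because the hand-in returned only a confirmation.

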